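# Fold up the walls of a bottle tray

## Robot

A 6-joint arm with a two-finger parallel gripper is mounted at the origin on the work surface. World frame = base frame: x ahead of the robot, y to its left, z up, the work surface at z = 0. Lengths are in m, angles in rad, forces in N, time in s.
With the tool pointing down it reaches from about 0.35 to 0.925 m from the base axis. Payload 6.4 kg.
Tool frame: the origin (TCP) lies on the centre line of the jaws, within the pads' length; the fingertips stand 8 mm ahead of it and the grasp point (between the pads) lies 11 mm behind it; z points along the fingers, y is the line along which they close (so a half turn about z gives the same grasp; the last joint's range is limited). The gripper opens to 85 mm and grips with 20 to 120 N. Pads are 22 mm wide; open, the fingers measure 114 mm over their backs; the gripper's body (76 mm by 85 mm) begins 54 mm behind the grasp point. The pads swing forward as they close: fully open they stand 13 mm farther back than shut.
Start: joints at [-1.45, 0.245, 1.558, -0, 1.339, -0.174], TCP at [0.189, -0.622, 0.239] pointing down, gripper open.
Joint ranges: [-3.13, 3.13], [-1.02, 2.26], [0.13, 2.54], [-0.95, 4.09], [0.21, 2.88], [-2.74, 2.74]. Speed limits (rad/s): [2.57, 2.57, 3.14, 3.14, 3.14, 3.14].

## Interface

Orientations are given as a 3x3 rotation matrix whose columns are the frame's x, y, z axes.
In Python, from cell import ctrl, imaging, job gives the robot as it stands.
- The arm moves only by the tool arm_command, never from a script. Its argument "increments" is a list of rows, each an object with "offset": the shift along the tool's x, y, z in m, a list of three; "roll": the turn about the tool's z in rad; "gripper": the opening, from 0 (shut) to 1 (fully open). In form: [{"offset": [tx, ty, tz], "roll": roll, "gripper": gripper}, ...]. A call has 1 to 5 rows; each row shifts and turns the commanded pose from where the row before left it, along the tool's axes as they then stand; what a row does not reach is not made up. A row lasts 1/8 s, in which the tool goes at most 62.5 mm and 10.7 degrees, less where a joint would pass 70% of its speed; a pose out of reach is approached as far as the arm can. A call with a gripper value outside its range is refused whole. The fingers move at their own pace and stop on an object; "squeeze" is the grip in N (left out, the last holds). Time passes only in rows, so rows that do not move let the fingers close. It gives the time, the measured TCP pose, the force, the opening and the grip force at its end, in the units of the state.
- ctrl.read_state(): the state, without advancing time (a new reading comes with each control period).
- imaging.camera(name): name is "side" or "top"; returns the picture (420x560x3 uint8, red, green, blue); there is no depth.
- imaging.calibration(name): a dict with "fx", "fy", "cx", "cy" (pixels), "D" ([k1, k2, p1, p2, k3] as OpenCV has them; the pictures are not rectified), "R" (3x3) and "t" (3): a world point X has camera coordinates R X + t. Camera axes: x right, y down, z forward; pixel columns grow to the right and rows downward; lengths in m; the calibration is good to about 2 mm. A picture is of the moment at which its call begins. calibration takes no time and is no camera call.
- job.hand_in(): hands the job in; it is judged then, once.
The state is a dict: "t": time; "joints": joint angles; "joint_velocities": joint speeds; "joint_torque": joint torques, N m; "tool_pos": TCP position; "ee_rot": TCP orientation; "wrist_force": force on the tool from outside, world axes, zero at the start; "torque": the same for the moment, N m; "gripper_width": opening from 0.0 (shut) to 1.0 (fully open); "grasp_force": force on a finger pad.
Only numpy, scipy, OpenCV 4.12 (cv2) and the standard library are available. Lean on these libraries where they do the work, as an engineer would, in place of code of your own. Each camera call takes 0.05 s, during which the arm holds its last target. There are 200 camera calls.

## Task

The bottles already stand in their divider on the part-folded cardboard tray, whose back wall is up. Fold up its left and right end walls first, so that their corner tabs are tucked in, then fold the front wall up over them, each until it comes fully upright against its stop. Press gently so the board is not crushed, do not tip any bottle, leave the other things on the bench where they are, and leave the tray standing ready for taping.

Things in the scene. Friction and masses are not known exactly. Their poses are not given: they have to be found in the camera images.
- tray: Part-folded bottle tray of 5 mm corrugated board; weighed down by its bottles, it does not shift. Origin: centre of its underside; x to its back wall (away from the robot), y to its left end, z up. Base 84 (x) by 206 mm (y). Back wall, 80 mm high, already up. Inside, a divider (74 by 196 mm, top 100 mm above the bench) holds three 225 mm bottles in a row along y, close behind the walls.
- front_wall (a joint): Angle of the front wall (-x of the tray, robot's side): 0 flat on the bench, 1.571 fully upright at its stop; starts at 0.3 to 0.55, leaning outward. 216 mm long, 80 mm from crease to free edge, 5 mm thick. Upright it covers the ends of the end walls. All creases are stiff: a wall stays at whatever angle it is left; about 0.5 to 1 N at its free edge moves it.
- left_wall (a joint): Angle of the left end wall (+y of the tray): 0 flat outward on the bench, 1.571 fully upright at its stop; starts at 0.3 to 0.55. 84 mm long, 80 mm from crease to free edge, 5 mm thick, with a corner tab (62 by 30 mm) bent square to its inner face at each short side; upright, the tabs lie just inside the front and back walls.
- right_wall (a joint): Angle of the right end wall (-y of the tray): mirror image of the left end wall, same values.
- front_crease (a point): Middle of the front wall's hinge line, at its crease with the base, 5 mm above the bench, on the inner (upper) face of the board; the wall lies outward from it (-x of the tray). Axes as the tray's.
- front_edge (a point): Middle of the free edge of the front wall, on its inner (upper) face, 80 mm from the crease; moves with the wall. The outer (lower) face is 5 mm below it.
- left_crease (a point): Middle of the left wall's hinge line, at its crease with the base, 5 mm above the bench, on the inner (upper) face of the board; the wall lies outward from it (+y of the tray). Axes as the tray's.
- left_edge (a point): Middle of the free edge of the left wall, on its inner (upper) face, 80 mm from the crease; moves with the wall. The outer (lower) face is 5 mm below it.
- right_crease (a point): Middle of the right wall's hinge line, at its crease with the base, 5 mm above the bench, on the inner (upper) face of the board; the wall lies outward from it (-y of the tray). Axes as the tray's.
- right_edge (a point): Middle of the free edge of the right wall, on its inner (upper) face, 80 mm from the crease; moves with the wall. The outer (lower) face is 5 mm below it.
- bottle0: Filled glass bottle, 60 mm in diameter, 225 mm tall with white cap, standing loose in a cell of the divider on the tray's base. Origin: centre of its underside; z up its axis.
- bottle1: Filled glass bottle, 60 mm in diameter, 225 mm tall with white cap, standing loose in a cell of the divider on the tray's base. Origin: centre of its underside; z up its axis.
- bottle2: Filled glass bottle, 60 mm in diameter, 225 mm tall with white cap, standing loose in a cell of the divider on the tray's base. Origin: centre of its underside; z up its axis.
- dish: Bystander: blue dish, 90 mm across, 40 mm high, on the bench. Origin: centre of its underside.
- spare: Bystander: one more bottle, the same as those in the tray, standing on the bench. Origin: centre of its underside; z up its axis.
- tape_dispenser: Bystander: black tape dispenser with a roll of clear tape, 150 by 60 mm, 105 mm high, on the bench. Origin: centre of its underside, x along its length.
Not all that is in view belongs to the job. Leave any purple look-alike of the bottle2 alone.

How it is judged:
On the way, in this order (a step that is already met when the one before it is completed fails the run):
1. both end walls are up (within 5 degrees of upright), the front wall still down (less than 1.2 rad) (value of joint each of left_wall, right_wall above 1.48 rad and value of joint front_wall below 1.2 rad), for 0.2 s.
2. the front wall is up as well (value of joint each of left_wall, right_wall, front_wall above 1.48 rad), for 0.2 s.
At the end, for the whole second after the job is handed in: All three walls stand upright at rest (each joint above 1.48 rad, within about 5 degrees of the stop at 1.571), and all three bottles stand upright (within 0.1 rad) and still in their cells (all of step 2 and velocity of joint each of left_wall, right_wall, front_wall below 0.05 rad/s and angle between each of bottle0, bottle1, bottle2's own z axis and vertical below 0.1 rad and linear speed of each of bottle0, bottle1, bottle2 below 0.02 m/s); the robot touches nothing.
It fails at once if a bottle in the tray is tipped by more than 0.15 rad or shifted by more than 15 mm (angle between any of bottle0, bottle1, bottle2's own z axis and vertical above 0.15 rad or distance of any of bottle0, bottle1, bottle2 from where it was at the start of the episode above 0.015 m).
It fails at once if a wall is crushed: pressed with more than 40 N (contact force between any of the fingers, the arm and left_wall above 40 N or contact force between any of the fingers, the arm and right_wall above 40 N or contact force between any of the fingers, the arm and front_wall above 40 N).
It fails at once if a bystander (dish, spare bottle, tape dispenser) is moved by more than 20 mm (distance of any of dish, spare, tape_dispenser from where it was at the start of the episode above 0.02 m).
It also fails if it takes over 61 s, if anything falls off the work surface, if the arm or the gripper's body presses on something with over 40 N, if the wrist force passes 120 N, or if a joint passes its speed limit or range.

## Working session

There is one attempt and no reset: what is moved stays moved. The work goes in short steps, Python scripts to look and compute and a tool call to move; the robot and the scene stay as the last step left them, time stands still between calls to the robot, and variables do not carry over. Pictures are saved under pics/ and viewed, at most 10 in all, crops included, and the job is handed in when it is done.

Besides the shell and the picture viewer there is one more tool, called after "Call:" as a command line: name --argument value ..., lists and objects as JSON in quotes. arm_command: Moves the arm, as the interface text tells. Its arguments: {"type":"object","properties":{"increments":{"type":"array","items":{"type":"object","properties":{"offset":{"type":"array","items":{"type":"number"}},"roll":{"type":"number"},"gripper":{"type":"number"}}}},"squeeze":{"type":"number"}},"required":["increments"]}

```bash
mkdir -p pics; python3 - <<'E'
from cell import ctrl, imaging
import cv2, numpy as np
for n in("side","top"):
    im=imaging.camera(n); cv2.imwrite(f"pics/{n}0.png",im[:,:,::-1])
    c=imaging.calibration(n); print(n,{k:np.round(v,3).tolist() for k,v in c.items()}, np.round(-np.array(c["R"]).T@c["t"],3))
s=ctrl.read_state(); print(s["t"],s["tool_pos"],np.round(s["ee_rot"],3),s["gripper_width"])
E
```

```text
side {'fx': 469.245, 'fy': 469.245, 'cx': 282.408, 'cy': 208.757, 'D': [-0.11, 0.0, 0.0, 0.0, 0.0], 'R': [[-0.66, 0.751, -0.015], [0.513, 0.435, -0.741], [-0.55, -0.496, -0.672]], 't': [0.471, -0.203, 1.457]} [1.215 0.458 0.836]
top {'fx': 457.565, 'fy': 457.565, 'cx': 284.793, 'cy': 209.472, 'D': [0.002, 0.0, 0.0, 0.0, 0.0], 'R': [[0.004, -1.0, 0.01], [-0.986, -0.005, -0.164], [0.164, -0.009, -0.986]], 't': [-0.133, 0.576, 1.129]} [ 0.383 -0.12   1.209]
0.1 [ 0.1887962  -0.6214547   0.23827434] [[ 0.957  0.291 -0.   ]
 [ 0.291 -0.957  0.002]
 [ 0.    -0.002 -1.   ]] 0.9985937818873499
```

View pics/side0.png

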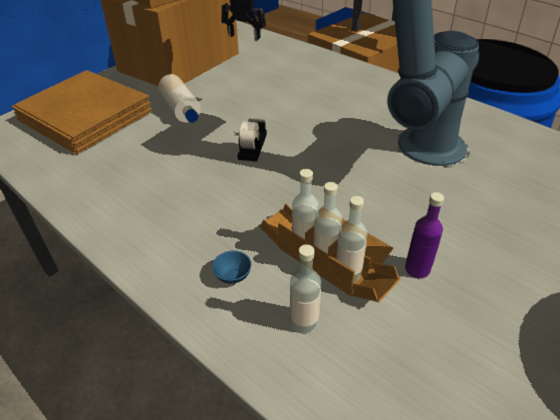

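View pics/top0.png

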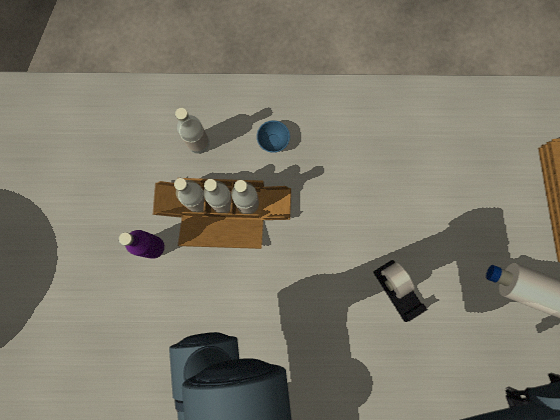

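Side view: the tray with three bottles sits around (330,250), spare bottle (305,290), dish (232,267), purple look-alike (425,240). Top view: tray around (220,200), caps at (181,184), (210,185), (240,186), front flap below at (222,233), purple bottle (140,243) near the front-left corner.

```bash
cat > h.py <<'E'
import cv2, numpy as np
from cell import imaging
def ray(n,p):
    c=imaging.calibration(n); K=np.array([[c["fx"],0,c["cx"]],[0,c["fy"],c["cy"]],[0,0,1]])
    u=cv2.undistortPoints(np.array([[p]],float),K,np.array(c["D"],float))[0,0]
    R=np.array(c["R"]);return -R.T@np.array(c["t"]), R.T@np.array([u[0],u[1],1])
def onz(n,p,z):
    o,d=ray(n,p); return o+d*(z-o[2])/d[2]
def proj(n,X):
    c=imaging.calibration(n); K=np.array([[c["fx"],0,c["cx"]],[0,c["fy"],c["cy"]],[0,0,1]])
    return cv2.projectPoints(np.array(X,float).reshape(-1,3),cv2.Rodrigues(np.array(c["R"]))[0],np.array(c["t"],float),K,np.array(c["D"],float))[0][:,0]
E
python3 - <<'E'
from h import *
im=cv2.imread("pics/top0.png"); hsv=cv2.cvtColor(im,cv2.COLOR_BGR2HSV)
m=cv2.inRange(im,(110,150,160),(255,255,255)); 
n,l,st,ce=cv2.connectedComponentsWithStats(m)
for i in range(1,n):
    if 30<st[i,4]<400 and ce[i][0]<400: print("cap?",ce[i],st[i],onz("top",ce[i],.23)[:2].round(4))
a=cv2.resize(im[160:265,100:310],None,fx=3.8,fy=3.8,interpolation=cv2.INTER_CUBIC)
s=cv2.imread("pics/side0.png"); b=cv2.resize(s[165:315,230:430],None,fx=4,fy=4,interpolation=cv2.INTER_CUBIC)
cv2.imwrite("pics/topc.png",a); cv2.imwrite("pics/sidec.png",b)
E
```

```text
cap? [180.44144144 112.9009009 ] [175 108  12  11 111] [0.7647 0.1063]
cap? [179.81034483 129.93103448] [177 121  11  21  58] [0.7248 0.1061]
cap? [179.63716814 183.56637168] [174 178  12  12 113] [0.6025 0.1014]
cap? [209.8245614  184.59649123] [204 179  12  12 114] [0.6006 0.0355]
cap? [239.84955752 185.62831858] [234 180  12  12 113] [ 0.5987 -0.0301]
cap? [334.71126761 200.34507042] [317 192  40  13 142] [ 0.5671 -0.2373]
cap? [143.72727273 199.95454545] [130 196  23   7  66] [0.5657 0.1776]
cap? [346.27272727 209.18181818] [335 206  24   7  66] [ 0.5478 -0.2622]
cap? [341.375 224.875] [325 224  35   2  40] [ 0.5133 -0.2509]
cap? [124.25       238.37096774] [118 232  13  13 124] [0.4819 0.2146]
cap? [346.86956522 248.91304348] [338 246  18   6  46] [ 0.4615 -0.2619]
cap? [252.17948718 249.66666667] [241 249  23   3  39] [ 0.4589 -0.0592]
cap? [154.68041237 259.19587629] [135 254  35  12  97] [0.4378 0.1475]
cap? [251.36416185 259.93063584] [234 256  37  10 173] [ 0.4371 -0.0578]
cap? [343.13513514 258.76576577] [327 256  31   6 111] [ 0.4404 -0.2535]
cap? [346.49324324 266.121621
[... 406 characters left out ...]
358 295.25373134] [ 44 291  26   7  67] [0.3618 0.353 ]
cap? [165.56202532 308.50379747] [130 300  84  18 395] [0.3354 0.1196]
cap? [355.57692308 305.55769231] [348 301  19  12  52] [ 0.3427 -0.2779]
cap? [151.98181818 320.81818182] [130 319  46   3  55] [0.3103 0.1466]
cap? [243.16049383 321.2962963 ] [220 319  43   6  81] [ 0.3098 -0.0428]
cap? [251.22807018 347.03508772] [242 344  21   7  57] [ 0.2581 -0.0604]
cap? [148.86842105 357.44736842] [135 354  30   7  76] [0.237  0.1492]
cap? [253.1884058 356.7826087] [240 355  28   7  69] [ 0.2388 -0.0647]
cap? [150.45945946 363.05405405] [141 362  18   4  37] [0.226  0.1454]
cap? [143.24050633 398.13924051] [128 394  37   7  79] [0.1579 0.1564]
```

View pics/topc.png

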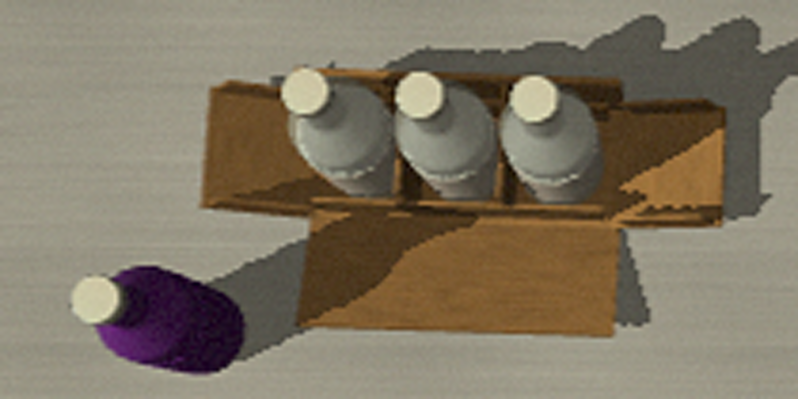

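View pics/sidec.png

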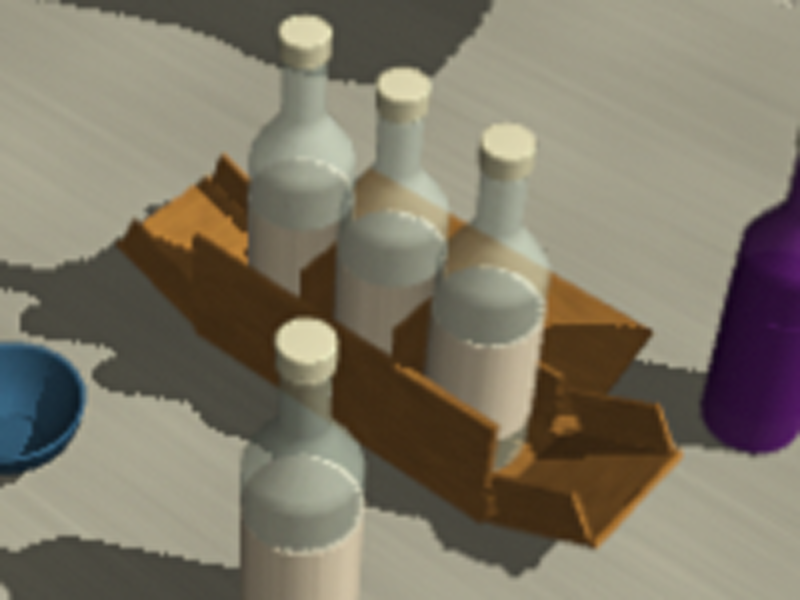

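The top crop shows all three walls leaning outward, with the purple bottle clear of the left wall but near the arm's path. The side crop confirms that the back wall is up and the tabs are on the end walls.

```bash
cat >> h.py <<'E'
C=np.array([.6006,.0355]); X=np.array([.9996,-.029]); Y=np.array([.029,.9996])
def tray(p): d=np.array(p)[:2]-C; return np.array([d@X,d@Y])
def world(a,b): return C+a*X+b*Y
E
python3 - <<'E'
from h import *
from scipy.optimize import brentq
f=lambda p:(100+p[0]/3.8-.37,160+p[1]/3.8-.37)
print("bottles",[tray(onz("top",p,.23)).round(4) for p in((179.6,183.6),(209.8,184.6),(239.8,185.6))])
for p in((310,218),(617,228)): print("front crease corner",tray(onz("top",f(p),.007)).round(4))
for n,ps,ax,c in(("L",((210,85),(202,207)),1,.103),("R",((724,105),(722,220)),1,-.103),("F",((300,325),(613,335)),0,-.042)):
    for p in ps:
        # edge seen at the inner face; solve angle so that |coord| = |c|+.08cos a at height .005+.08 sin a
        g=lambda a: abs(tray(onz("top",f(p),.005+.08*np.sin(a)))[ax])-abs(c)-.08*np.cos(a)
        aa=np.linspace(0,1.2,13); print(n,[round(float(g(a))*1e3,1) for a in aa], tray(onz("top",f(p),.035)).round(4))
for n,p,z in(("spare",(180.4,112.9),.225),("purple",(124.2,238.4),.225),("disp",(400,290),.05),("dish",(274,136),.04)): print(n,onz("top",p,z).round(3),tray(onz("top",p,z)).round(3))
f2=lambda p:(230+p[0]/4-.37,165+p[1]/4-.37)
for n,p in(("F corner left",(650,333)),("L edge front",(680,455)),("L edge back",(592,545)),("R edge back",(122,243))):
    print(n,[ (z,tray(onz("side",f2(p),z)).round(3).tolist()) for z in(.02,.03,.04,.05)])
E
```

```text
bottles [array([-0.0001,  0.066 ]), array([0., 0.]), array([ 0.0001, -0.0655])]
front crease corner [-0.0419  0.1072]
front crease corner [-0.0416 -0.107 ]
L [1.8, -0.1, -1.2, -1.4, -0.9, 0.5, 2.8, 5.8, 9.5, 14.0, 19.2, 25.0, 31.3] [0.0443 0.1762]
L [0.4, -1.5, -2.5, -2.8, -2.2, -0.8, 1.5, 4.5, 8.3, 12.8, 17.9, 23.7, 30.1] [-0.0408  0.1748]
R [-4.0, -3.7, -2.7, -0.8, 1.8, 5.2, 9.3, 14.0, 19.4, 25.3, 31.8, 38.6, 45.9] [ 0.0426 -0.1785]
R [-2.9, -2.6, -1.5, 0.3, 2.9, 6.3, 10.4, 15.1, 20.5, 26.4, 32.8, 39.7, 47.0] [-0.0376 -0.1796]
F [-5.5, -4.5, -2.6, -0.0, 3.3, 7.4, 12.1, 17.4, 23.4, 29.8, 36.7, 43.9, 51.5] [-0.1189  0.1026]
F [-5.8, -4.8, -3.0, -0.4, 3.0, 7.0, 11.8, 17.1, 23.0, 29.5, 36.3, 43.6, 51.2] [-0.1186 -0.1085]
spare [0.767 0.108 0.225] [0.164 0.077]
purple [0.482 0.216 0.225] [-0.123  0.177]
disp [ 0.374 -0.419  0.05 ] [-0.214 -0.461]
dish [ 0.776 -0.101  0.04 ] [ 0.179 -0.131]
F corner left [(0.02, [-0.121, 0.106]), (0.03, [-0.112, 0.11]), (0.04, [-0.103, 0.114]), (0.05, [-0.094, 0.118])]
L edge front [(0.02, [-0.054, 0.17]), (0.03, [-0.045, 0.173]), (0.04, [-0.037, 0.176]), (0.05, [-0.029, 0.18])]
L edge back [(0.02, [0.031, 0.168]), (0.03, [0.038, 0.172]), (0.04, [0.045, 0.175]), (0.05, [0.052, 0.178])]
R edge back [(0.02, [0.035, -0.182]), (0.03, [0.041, -0.174]), (0.04, [0.048, -0.166]), (0.05, [0.055, -0.159])]
```

Call:
arm_command --increments '[{"offset": [0.05, -0.026, 0.0], "gripper": 1}, {"offset": [0.05, -0.026, 0.0], "gripper": 1}, {"offset": [0.05, -0.026, 0.0], "gripper": 1}, {"offset": [0.05, -0.026, 0.0], "gripper": 1}, {"offset": [0.05, -0.026, 0.0], "gripper": 1}]'

```text
$.increments[0]: bad value
```

Call:
arm_command --increments '[{"offset": [0.05, -0.026, 0.0], "gripper": 1}, {"offset": [0.05, -0.026, 0.0], "gripper": 1}, {"offset": [0.05, -0.026, 0.0], "gripper": 1}, {"offset": [0.05, -0.026, 0.0], "gripper": 1}, {"offset": [0.05, -0.026, 0.0], "gripper": 1}]'

```text
$.increments[0]: bad value
```

Call:
arm_command --increments '[{"roll": 0.162}, {"roll": 0.162}, {"offset": [0, 0, 0.05]}, {"offset": [0, 0, 0.05]}, {"offset": [0, 0, 0.03]}]'

```text
$.increments[0]: bad value
```

```bash
cat > s.py <<'E'
from h import *
from cell import ctrl
import sys
s=ctrl.read_state(); R=np.array(s["ee_rot"]); p=s["tool_pos"]
print("t",s["t"],"tray",tray(p).round(4),"z",round(p[2],4),"F",np.round(s["wrist_force"],2),"g",s["gripper_width"],"j",np.round(s["joints"],2))
print("tool y in tray",(R[:2,1]@X).round(4),(R[:2,1]@Y).round(4),"tool x",(R[:2,0]@X).round(4),(R[:2,0]@Y).round(4))
if len(sys.argv)>1: cv2.imwrite(f"pics/{sys.argv[2]}.png",imaging.camera(sys.argv[1])[:,:,::-1])
E
python3 s.py side r1
```

```text
t 0.1 tray [-0.3926 -0.6686] z 0.2383 F [ 0.02 -0.31  0.54] g 0.9985937818873499 j [-1.45  0.25  1.56 -0.    1.34 -0.17]
tool y in tray 0.3182 -0.9481 tool x 0.9481 0.3182
```

View pics/r1.png

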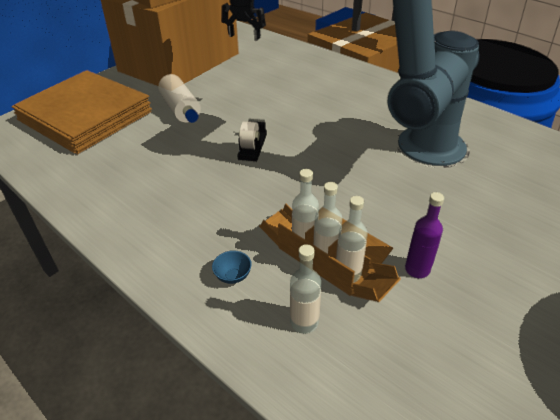

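The picture is unchanged because the calls were refused. Each row needs all three fields.

Call:
arm_command --increments '[{"offset": [0.05, -0.026, 0.0], "roll": 0, "gripper": 1}, {"offset": [0.05, -0.026, 0.0], "roll": 0, "gripper": 1}, {"offset": [0.05, -0.026, 0.0], "roll": 0, "gripper": 1}, {"offset": [0.05, -0.026, 0.0], "roll": 0, "gripper": 1}, {"offset": [0.05, -0.026, 0.0], "roll": 0, "gripper": 1}]'

```text
t: 0.78
tool_pos: [0.3913, -0.4234, 0.2391]
ee_rot: [[0.957, 0.29, -0.0], [0.29, -0.957, 0.0], [-0.0, -0.0, -1.0]]
wrist_force: [1.2, 0.4, -0.6]
gripper_width: 0.996
grasp_force: 0.0
```

Call:
arm_command --increments '[{"offset": [0.05, -0.026, 0.0], "roll": 0, "gripper": 1}, {"offset": [0.05, -0.026, 0.0], "roll": 0, "gripper": 1}, {"offset": [0.05, -0.026, 0.0], "roll": 0, "gripper": 1}, {"offset": [0.05, -0.026, 0.0], "roll": 0, "gripper": 1}, {"offset": [0.05, -0.026, 0.0], "roll": 0, "gripper": 1}]'

```text
t: 1.4
tool_pos: [0.5928, -0.2263, 0.239]
ee_rot: [[0.957, 0.291, -0.0], [0.291, -0.957, 0.0], [-0.0, -0.0, -1.0]]
wrist_force: [-0.2, -1.2, 0.3]
gripper_width: 0.997
grasp_force: 0.0
```

Call:
arm_command --increments '[{"offset": [0, 0, 0], "roll": 0.162, "gripper": 1}, {"offset": [0, 0, 0], "roll": 0.162, "gripper": 1}, {"offset": [0, 0, 0.05], "roll": 0, "gripper": 1}, {"offset": [0, 0, 0.05], "roll": 0, "gripper": 1}, {"offset": [0, 0, 0.03], "roll": 0, "gripper": 1}]'

```text
t: 2.02
tool_pos: [0.5902, -0.2269, 0.1058]
ee_rot: [[1.0, -0.029, -0.004], [-0.029, -1.0, 0.002], [-0.004, -0.002, -1.0]]
wrist_force: [-0.3, -0.1, 0.4]
gripper_width: 1.0
grasp_force: 0.0
```

```bash
python3 s.py side r2
```

```text
t 2.025 tray [-0.0028 -0.2626] z 0.1058 F [-0.29 -0.11  0.4 ] g 1.0002267699220404 j [-0.55  0.35  1.68  0.    1.11  1.05]
tool y in tray -0.0002 -1.0 tool x 1.0 -0.0002
```

View pics/r2.png

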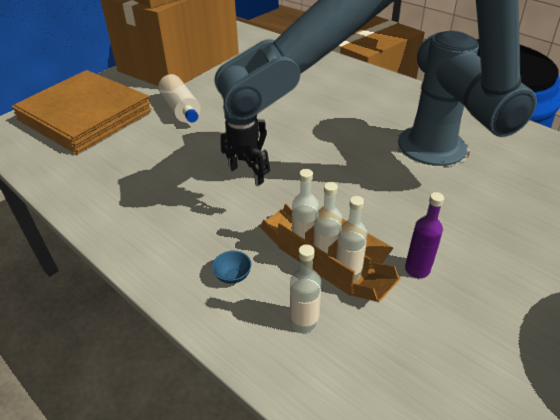

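The picture shows the gripper right of the right wall, near (250,165). The wrist sits well above the tip, so I'll lower it outside the right wall.

Call:
arm_command --increments '[{"offset": [0.003, 0, 0.05], "roll": 0, "gripper": 1}, {"offset": [0, 0, 0.03], "roll": 0, "gripper": 1}, {"offset": [0, 0, 0.006], "roll": 0, "gripper": 1}, {"offset": [0, -0.015, 0], "roll": 0, "gripper": 1}, {"offset": [0, 0, 0], "roll": 0, "gripper": 1}]'

```text
t: 2.7
tool_pos: [0.5963, -0.2123, 0.0252]
ee_rot: [[1.0, -0.028, 0.002], [-0.028, -1.0, -0.001], [0.002, 0.001, -1.0]]
wrist_force: [-0.7, 0.4, 0.7]
gripper_width: 1.002
grasp_force: 0.0
```

```bash
python3 s.py side r3; python3 -c "
import cv2
a=cv2.imread('pics/r3.png')[130:280,190:390]; cv2.imwrite('pics/r3c.png',cv2.resize(a,None,fx=4,fy=4))"
```

```text
t 2.7 tray [ 0.0029 -0.2478] z 0.0252 F [-0.74  0.43  0.66] g 1.0018332180150562 j [-0.52  0.47  1.7   0.    0.97  1.08]
tool y in tray 0.0013 -1.0 tool x 1.0 0.0013
```

View pics/r3c.png

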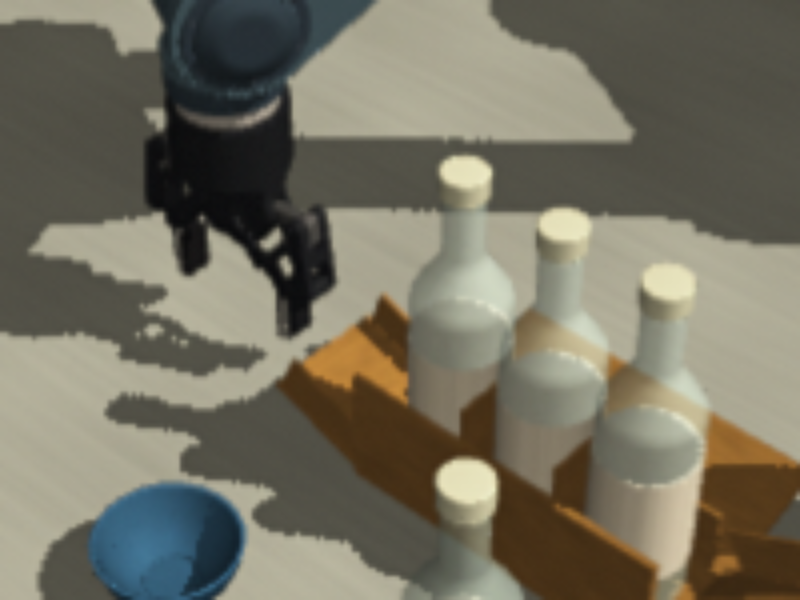

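The crop shows the open gripper's left finger just outside the right wall. Its tip is at about pixel (263,214) and its knuckle bulges outward above that.

```bash
python3 - <<'E'
from h import *
for n,p in(("tip",(293,335)),("tip in",(285,330)),("knuckle",(335,270))):
    q=(190+p[0]/4-.37,130+p[1]/4-.37)
    print(n,[(z,tray(onz("side",q,z)).round(3).tolist()) for z in(0,.01,.02,.03,.04,.05,.06)])
E
```

```text
tip [(0, [-0.016, -0.223]), (0.01, [-0.009, -0.215]), (0.02, [-0.001, -0.207]), (0.03, [0.006, -0.2]), (0.04, [0.013, -0.192]), (0.05, [0.021, -0.184]), (0.06, [0.028, -0.176])]
tip in [(0, [-0.016, -0.231]), (0.01, [-0.009, -0.223]), (0.02, [-0.001, -0.215]), (0.03, [0.006, -0.207]), (0.04, [0.013, -0.199]), (0.05, [0.021, -0.191]), (0.06, [0.028, -0.183])]
knuckle [(0, [-0.082, -0.248]), (0.01, [-0.074, -0.24]), (0.02, [-0.065, -0.232]), (0.03, [-0.057, -0.223]), (0.04, [-0.049, -0.215]), (0.05, [-0.041, -0.207]), (0.06, [-0.033, -0.199])]
```

Call:
arm_command --increments '[{"offset": [-0.042, 0.01, -0.03], "roll": 0, "gripper": 1}, {"offset": [-0.039, 0.01, 0], "roll": -0.172, "gripper": 1}, {"offset": [0, 0, 0], "roll": -0.172, "gripper": 1}, {"offset": [0, 0, 0], "roll": -0.172, "gripper": 1}, {"offset": [0, 0, 0], "roll": -0.172, "gripper": 1}]'

```text
t: 3.38
tool_pos: [0.5143, -0.2312, 0.0548]
ee_rot: [[0.787, 0.617, 0.002], [0.617, -0.787, -0.002], [0.001, 0.002, -1.0]]
wrist_force: [0.7, -1.0, 0.0]
gripper_width: 0.997
grasp_force: 0.0
```

Call:
arm_command --increments '[{"offset": [0, 0, 0], "roll": -0.172, "gripper": 1}, {"offset": [0, 0, 0], "roll": -0.172, "gripper": 1}, {"offset": [0, 0, 0], "roll": -0.172, "gripper": 1}, {"offset": [0, 0, 0], "roll": -0.172, "gripper": 1}, {"offset": [0, 0, 0], "roll": -0.172, "gripper": 1}]'

```text
t: 4.0
tool_pos: [0.5144, -0.2311, 0.0547]
ee_rot: [[0.046, 0.999, 0.002], [0.999, -0.046, -0.002], [-0.001, 0.002, -1.0]]
wrist_force: [-0.4, -1.5, -0.5]
gripper_width: 0.996
grasp_force: 0.0
```

Call:
arm_command --increments '[{"offset": [0, 0, 0.03], "roll": -0.172, "gripper": 1}, {"offset": [0, 0, 0.02], "roll": 0, "gripper": 1}, {"offset": [0, 0, 0], "roll": 0, "gripper": 1}]'

```text
t: 4.38
tool_pos: [0.5126, -0.2299, 0.002]
ee_rot: [[-0.117, 0.993, -0.003], [0.993, 0.117, 0.002], [0.002, -0.002, -1.0]]
wrist_force: [0.2, 0.4, -0.0]
gripper_width: 0.997
grasp_force: 0.0
```

```bash
python3 s.py
```

```text
t 4.375 tray [-0.0803 -0.2679] z 0.002 F [ 0.17  0.36 -0.04] g 0.996555827502947 j [-0.62  0.38  1.88 -0.    0.88 -0.74]
tool y in tray 0.9893 0.1461 tool x -0.1461 0.9893
```

Call:
arm_command --increments '[{"offset": [0.03, 0.0045, -0.004], "roll": 0, "gripper": 1}, {"offset": [0.025, 0.0035, 0], "roll": 0, "gripper": 1}, {"offset": [0.004, 0.0005, 0], "roll": 0, "gripper": 1}, {"offset": [0, 0, 0], "roll": 0, "gripper": 1}]'

```text
t: 4.88
tool_pos: [0.5156, -0.1716, 0.008]
ee_rot: [[-0.119, 0.993, 0.001], [0.993, 0.119, -0.001], [-0.001, 0.001, -1.0]]
wrist_force: [-0.3, -0.3, -0.0]
gripper_width: 1.002
grasp_force: 0.0
```

Call:
arm_command --increments '[{"offset": [0.003, 0.0005, 0], "roll": 0, "gripper": 1}, {"offset": [0.003, 0.0005, 0], "roll": 0, "gripper": 1}, {"offset": [0.003, 0.0005, 0], "roll": 0, "gripper": 1}]'

```text
t: 5.25
tool_pos: [0.5154, -0.162, 0.0073]
ee_rot: [[-0.119, 0.993, -0.0], [0.993, 0.119, 0.0], [0.0, -0.0, -1.0]]
wrist_force: [0.2, -0.6, 0.2]
gripper_width: 0.999
grasp_force: 0.0
```

```bash
python3 s.py
```

```text
t 5.25 tray [-0.0795 -0.1999] z 0.0073 F [ 0.21 -0.62  0.21] g 0.9989645549125608 j [-0.51  0.33  1.94  0.    0.87 -0.63]
tool y in tray 0.989 0.1479 tool x -0.1479 0.989
```

Call:
arm_command --increments '[{"offset": [0.004, 0.0006, -0.003], "roll": 0, "gripper": 1}, {"offset": [0.004, 0.0006, -0.005], "roll": 0, "gripper": 1}, {"offset": [0.004, 0.0006, -0.005], "roll": 0, "gripper": 1}]'

```text
t: 5.62
tool_pos: [0.516, -0.1524, 0.0218]
ee_rot: [[-0.119, 0.993, 0.0], [0.993, 0.119, -0.005], [-0.005, -0.0, -1.0]]
wrist_force: [-8.3, -14.5, 6.1]
gripper_width: 0.999
grasp_force: 7.2
```

```bash
python3 s.py side r4; python3 -c "
import cv2
a=cv2.imread('pics/r4.png')[130:280,190:390]; cv2.imwrite('pics/r4c.png',cv2.resize(a,None,fx=4,fy=4))"
```

```text
t 5.625 tray [-0.0791 -0.1903] z 0.0218 F [ -8.34 -14.49   6.14] g 0.9985443391186707 j [-0.5   0.3   1.95 -0.01  0.89 -0.61]
tool y in tray 0.989 0.1482 tool x -0.1482 0.989
```

View pics/r4c.png

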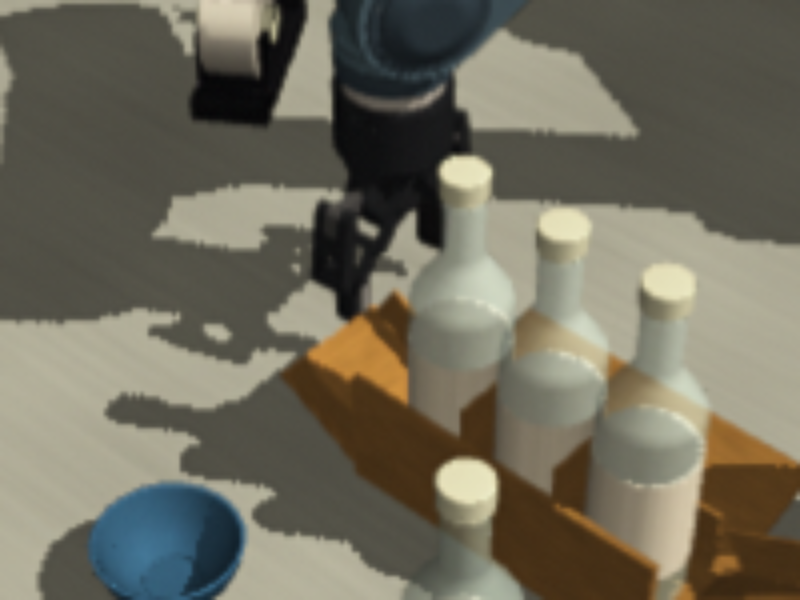

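The finger is at about crop (345,310) and touching the wall edge. The force pattern (−8, −14, +6) suggests the tip has ridden up over the edge, so I'll back off and measure the wall numerically.

Call:
arm_command --increments '[{"offset": [-0.012, -0.002, 0], "roll": 0, "gripper": 1}, {"offset": [-0.018, -0.003, 0], "roll": 0, "gripper": 1}, {"offset": [0, 0, 0.01], "roll": 0, "gripper": 1}, {"offset": [0, 0, 0.01], "roll": 0, "gripper": 1}, {"offset": [0, 0, 0], "roll": 0, "gripper": 1}]'

```text
t: 6.3
tool_pos: [0.5132, -0.1791, -0.0015]
ee_rot: [[-0.12, 0.993, -0.003], [0.993, 0.12, 0.002], [0.002, -0.003, -1.0]]
wrist_force: [0.4, 1.1, 0.3]
gripper_width: 0.998
grasp_force: 0.0
```

```bash
cat > w.py <<'E'
from h import *
import sys
def line(im,n,a0,a1,z,N=600):
    # hue/sat along a tray-frame line at height z
    P=[np.r_[world(*((1-t)*np.array(a0)+t*np.array(a1))),z] for t in np.linspace(0,1,N)]
    px=proj(n,P).astype(np.float32); v=cv2.remap(im,px[None,:,0],px[None,:,1],cv2.INTER_LINEAR)[0].astype(int)
    return (v[:,0]-v[:,2])   # red minus blue: board is strongly orange
def edges(n,side,off,im=None):
    """outermost orange sample on a line across a wall -> angle from the fit d=80cos,z=80sin+5"""
    im=imaging.camera(n) if im is None else im
    best=[]
    for a in np.arange(0.1,1.56,.02):
        d=.08*np.cos(a); z=.005+.08*np.sin(a)
        if side in"LR":
            s=1 if side=="L" else -1; A=(off,s*(.103+d+.03)); B=(off,s*(.103+d-.03))
        else: A=(-.042-d-.03,off); B=(-.042-d+.03,off)
        r=line(im,n,A,B,z,121); i=np.argmax(r>35); best.append((a,(i-60)*.5 if (r>35).any() else 99))
    return best
if __name__=="__main__":
    im={n:imaging.camera(n) for n in("top","side")}
    for side,offs in(("R",(-.02,0,.02)),("L",(-.02,0,.02)),("F",(-.06,0,.06))):
        for n in im:
            for o in offs:
                b=edges(n,side,o,im[n]); print(side,n,o,[(round(a,2),e) for a,e in b if abs(e)<=1.0])
E
python3 s.py; python3 w.py
```

```text
t 6.3 tray [-0.0812 -0.2171] z -0.0015 F [0.4  1.14 0.28] g 0.997522295438363 j [-0.54  0.36  1.93  0.    0.86 -0.67]
tool y in tray 0.9889 0.1488 tool x -0.1488 0.9889
R top -0.02 [(np.float64(0.8), np.float64(0.0))]
R top 0 [(np.float64(0.58), np.float64(0.0)), (np.float64(0.6), np.float64(-1.0))]
R top 0.02 [(np.float64(0.44), np.float64(1.0)), (np.float64(0.46), np.float64(0.5)), (np.float64(0.48), np.float64(-0.5)), (np.float64(0.5), np.float64(-1.0))]
R side -0.02 [(np.float64(0.48), np.float64(-0.5)), (np.float64(0.5), np.float64(-0.5)), (np.float64(0.52), np.float64(-0.5)), (np.float64(0.54), np.float64(-0.5)), (np.float64(0.56), np.float64(0.0)), (np.float64(0.58), np.float64(0.0)), (np.float64(0.6), np.float64(-0.5)), (np.float64(0.62), np.float64(-0.5)), (np.float64(0.64), np.float64(0.0)), (np.float64(0.66), np.float64(1.0)), (np.float64(0.78), np.float64(0.5)), (np.float64(0.8), np.float64(-0.5)), (np.float64(0.82), np.float64(-1.0)), (np.float64(1.04), np.float64(-1.0))]
R side 0 [(np.float64(0.48), np.float64(-1.0)), (np.float64(0.5), np.float64(-0.5)), (np.float64(0.5
[... 4333 characters left out ...]
oat64(0.22), np.float64(0.0)), (np.float64(0.24), np.float64(-0.5)), (np.float64(0.26), np.float64(-1.0))]
F side -0.06 [(np.float64(0.2), np.float64(-1.0)), (np.float64(0.22), np.float64(0.0)), (np.float64(0.24), np.float64(1.0)), (np.float64(1.22), np.float64(0.5)), (np.float64(1.24), np.float64(-0.5))]
F side 0 [(np.float64(0.2), np.float64(-1.0)), (np.float64(0.22), np.float64(0.0)), (np.float64(1.16), np.float64(0.5)), (np.float64(1.18), np.float64(-0.5))]
F side 0.06 [(np.float64(0.26), np.float64(-1.0)), (np.float64(0.28), np.float64(0.0)), (np.float64(0.3), np.float64(0.5)), (np.float64(0.32), np.float64(1.0)), (np.float64(1.18), np.float64(0.5)), (np.float64(1.2), np.float64(-0.5))]
```

Call:
arm_command --increments '[{"offset": [0.024, 0.0036, 0], "roll": 0, "gripper": 1}, {"offset": [0.003, 0.0005, -0.002], "roll": 0, "gripper": 1}, {"offset": [0.002, 0.0003, -0.006], "roll": 0, "gripper": 1}, {"offset": [0.002, 0.0003, -0.006], "roll": 0, "gripper": 1}]'

```text
t: 6.9
tool_pos: [0.5156, -0.1493, 0.015]
ee_rot: [[-0.119, 0.993, 0.001], [0.993, 0.119, -0.0], [-0.001, 0.001, -1.0]]
wrist_force: [1.0, -1.3, 0.6]
gripper_width: 1.002
grasp_force: 0.3
```

Call:
arm_command --increments '[{"offset": [0.003, 0.0005, -0.006], "roll": 0, "gripper": 1}, {"offset": [0.003, 0.0005, -0.006], "roll": 0, "gripper": 1}]'

```text
t: 7.15
tool_pos: [0.5157, -0.1428, 0.0269]
ee_rot: [[-0.119, 0.993, 0.0], [0.993, 0.119, -0.0], [-0.0, 0.0, -1.0]]
wrist_force: [-0.2, -0.5, 0.4]
gripper_width: 1.001
grasp_force: 0.3
```

Call:
arm_command --increments '[{"offset": [0.005, 0.0007, -0.006], "roll": 0, "gripper": 1}, {"offset": [0.005, 0.0007, -0.005], "roll": 0, "gripper": 1}, {"offset": [0.005, 0.0007, -0.005], "roll": 0, "gripper": 1}, {"offset": [0.005, 0.0007, -0.004], "roll": 0, "gripper": 1}]'

```text
t: 7.65
tool_pos: [0.516, -0.1221, 0.0466]
ee_rot: [[-0.12, 0.993, 0.0], [0.993, 0.12, 0.0], [0.0, 0.0, -1.0]]
wrist_force: [-0.6, -0.2, -0.8]
gripper_width: 0.996
grasp_force: 0.2
```

```bash
sed -i '/^if __name__/,$d' w.py; cat >> w.py <<'E'
if __name__=="__main__":
    for n in ("top","side"):
        im=imaging.camera(n)
        for side,offs in(("R",(-.02,0,.02)),("L",(-.02,0,.02)),("F",(-.06,0,.06))):
            for o in offs:
                b=edges(n,side,o,im); c=[round(float(a),2) for a,e in b if abs(e)<=.6]; print(side,n,o,(c[0],c[-1],len(c)) if c else None)
E
python3 s.py; python3 w.py
```

```text
t 7.65 tray [-0.08 -0.16] z 0.0466 F [-0.61 -0.23 -0.81] g 0.9960656834465142 j [-0.45  0.24  1.97  0.    0.94 -0.57]
tool y in tray 0.9889 0.1486 tool x -0.1486 0.9889
R top -0.02 None
R top 0 None
R top 0.02 (1.04, 1.04, 1)
L top -0.02 (0.1, 0.44, 18)
L top 0 (0.18, 0.44, 13)
L top 0.02 (0.12, 0.4, 15)
F top -0.06 (1.18, 1.18, 1)
F top 0 (0.2, 0.24, 3)
F top 0.06 (0.22, 0.26, 3)
R side -0.02 (0.18, 1.1, 4)
R side 0 (0.16, 1.08, 3)
R side 0.02 (1.12, 1.12, 1)
L side -0.02 (0.36, 0.38, 2)
L side 0 (0.38, 0.38, 1)
L side 0.02 (0.36, 0.38, 2)
F side -0.06 (0.22, 1.24, 3)
F side 0 (0.22, 1.18, 3)
F side 0.06 (0.28, 1.2, 4)
```

Call:
arm_command --increments '[{"offset": [0.008, 0.0012, -0.004], "roll": 0, "gripper": 1}, {"offset": [0.008, 0.0012, -0.004], "roll": 0, "gripper": 1}, {"offset": [0.008, 0.0012, -0.002], "roll": 0, "gripper": 1}, {"offset": [0.008, 0.0012, 0], "roll": 0, "gripper": 1}, {"offset": [0.002, 0.0003, 0], "roll": 0, "gripper": 1}]'

```text
t: 8.38
tool_pos: [0.517, -0.0875, 0.0562]
ee_rot: [[-0.121, 0.993, -0.0], [0.993, 0.121, 0.0], [0.0, -0.0, -1.0]]
wrist_force: [-0.7, -1.0, 0.8]
gripper_width: 1.002
grasp_force: 0.2
```

Call:
arm_command --increments '[{"offset": [0.002, 0.0003, 0], "roll": 0, "gripper": 1}, {"offset": [0.002, 0.0003, 0], "roll": 0, "gripper": 1}]'

```text
t: 8.62
tool_pos: [0.5171, -0.0861, 0.0564]
ee_rot: [[-0.119, 0.993, -0.0], [0.993, 0.119, -0.004], [-0.004, -0.001, -1.0]]
wrist_force: [-2.1, -14.0, -0.7]
gripper_width: 0.999
grasp_force: 6.9
```

```bash
python3 s.py
```

```text
t 8.625 tray [-0.0799 -0.124 ] z 0.0564 F [ -2.05 -14.01  -0.67] g 0.9987288304066179 j [-0.38  0.2   1.98 -0.    0.96 -0.5 ]
tool y in tray 0.989 0.1479 tool x -0.1479 0.989
```

Call:
arm_command --increments '[{"offset": [-0.03, 0, 0], "roll": 0, "gripper": 1}, {"offset": [-0.05, 0, -0.01], "roll": 0, "gripper": 1}, {"offset": [-0.02, 0, -0.06], "roll": 0, "gripper": 1}, {"offset": [0, 0, -0.06], "roll": 0, "gripper": 1}, {"offset": [0, 0, -0.06], "roll": 0, "gripper": 1}]'

```text
t: 9.25
tool_pos: [0.5287, -0.1834, 0.2471]
ee_rot: [[-0.119, 0.993, -0.0], [0.993, 0.119, 0.001], [0.001, -0.0, -1.0]]
wrist_force: [1.2, 0.1, -0.3]
gripper_width: 0.997
grasp_force: 0.0
```

```bash
python3 s.py; python3 w.py | grep R
```

```text
t 9.25 tray [-0.0655 -0.2209] z 0.2471 F [ 1.18  0.09 -0.33] g 0.9967424201804749 j [-0.54  0.03  1.78  0.    1.33 -0.66]
tool y in tray 0.9891 0.1475 tool x -0.1475 0.9891
R top -0.02 (1.48, 1.48, 1)
R top 0 (1.48, 1.48, 1)
R top 0.02 (1.48, 1.48, 1)
R side -0.02 None
R side 0 None
R side 0.02 (1.52, 1.52, 1)
```

Call:
arm_command --increments '[{"offset": [0, 0, -0.06], "roll": 0, "gripper": 1}, {"offset": [0.0, 0, -0.03], "roll": 0, "gripper": 1}, {"offset": [0.053, 0.024, 0], "roll": 0, "gripper": 1}, {"offset": [0.053, 0.024, 0], "roll": 0, "gripper": 1}, {"offset": [0.053, 0.024, 0], "roll": 0, "gripper": 1}]'

```text
t: 9.98
tool_pos: [0.5817, -0.0151, 0.3349]
ee_rot: [[-0.119, 0.993, -0.001], [0.993, 0.119, 0.0], [0.001, -0.001, -1.0]]
wrist_force: [0.6, -0.5, -0.4]
gripper_width: 1.0
grasp_force: 0.0
```

Call:
arm_command --increments '[{"offset": [0.053, 0.024, 0], "roll": 0, "gripper": 1}, {"offset": [0.053, 0.024, 0], "roll": 0, "gripper": 1}, {"offset": [0.053, 0.024, 0], "roll": 0, "gripper": 1}, {"offset": [0.053, 0.024, 0], "roll": 0, "gripper": 1}, {"offset": [0.053, 0.024, 0], "roll": 0, "gripper": 1}]'

```text
t: 10.6
tool_pos: [0.6691, 0.2626, 0.3345]
ee_rot: [[-0.12, 0.993, -0.001], [0.993, 0.12, -0.0], [0.0, -0.001, -1.0]]
wrist_force: [1.5, -1.1, -0.1]
gripper_width: 0.996
grasp_force: 0.0
```

Call:
arm_command --increments '[{"offset": [0.053, 0.024, 0], "roll": 0, "gripper": 1}, {"offset": [0, 0, 0.05], "roll": 0, "gripper": 1}, {"offset": [0, 0, 0.05], "roll": 0, "gripper": 1}, {"offset": [0, 0, 0.05], "roll": 0, "gripper": 1}]'

```text
t: 11.1
tool_pos: [0.6858, 0.3164, 0.1827]
ee_rot: [[-0.12, 0.993, -0.001], [0.993, 0.12, -0.0], [0.0, -0.001, -1.0]]
wrist_force: [-0.1, -0.0, -0.7]
gripper_width: 1.0
grasp_force: 0.0
```

```bash
python3 s.py side l1; python3 w.py | egrep 'R|L'
```

```text
t 11.1 tray [0.0771 0.2833] z 0.1827 F [-0.11 -0.02 -0.66] g 1.0000795976465444 j [0.28 0.53 1.29 0.   1.32 0.16]
tool y in tray 0.9889 0.1487 tool x -0.1487 0.9889
R top -0.02 (1.5, 1.5, 1)
R top 0 (1.5, 1.5, 1)
R top 0.02 (1.5, 1.5, 1)
L top -0.02 (0.1, 0.46, 15)
L top 0 (0.16, 0.46, 10)
L top 0.02 (0.1, 0.42, 17)
R side -0.02 None
R side 0 None
R side 0.02 (1.52, 1.52, 1)
L side -0.02 (0.36, 0.38, 2)
L side 0 (0.38, 0.38, 1)
L side 0.02 (0.36, 0.38, 2)
```

View pics/l1.png

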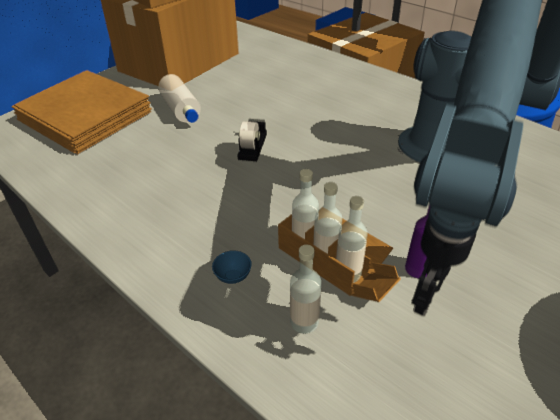

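The picture shows the right wall up and the gripper above the bench beyond the left wall, near (430,290). The wrist drum is near (460,185). I'll check its clearance to the spare bottle numerically before going low.

```bash
python3 - <<'E'
from h import *
# gripper axis heights in pictures r3 (TCP tray .0029,-.2478 z .0252), r4 (-.0791,-.1903 z .0218), l1 (.0771,.2833 z .1827)
for n,(a,b,z0) in dict(r3=(.0029,-.2478,.0252),r4=(-.0791,-.1903,.0218),l1=(.0771,.2833,.1827)).items():
    w=world(a,b)
    print(n,[(h,proj("side",[[*w,z0+h]])[0].round(0).tolist()) for h in(0,.1,.15,.2,.25,.3)])
    im=cv2.imread(f"pics/{n}.png").astype(int); 
    j={'r3':-.52,'r4':-.5,'l1':.28}[n]; L=np.array([-np.sin(j),np.cos(j)])
    for s in(.05,.0,-.05,-.1,-.15):
        print("  lateral",s,[(h,proj("side",[[*(w+s*L),z0+h]])[0].round(0).tolist()) for h in(.15,.2,.25)])
# columns: first non-black-ish blue-grey pixel going up in r3/r4 along gripper axis
for n,(a,b,z0) in dict(r3=(.0029,-.2478,.0252),l1=(.0771,.2833,.1827)).items():
    im=cv2.imread(f"pics/{n}.png"); w=world(a,b)
    print(n,[(round(h,3),im[tuple(proj("side",[[*w,z0+h]])[0].round().astype(int)[::-1])].tolist()) for h in np.arange(.08,.3,.015)])
E
```

```text
r3 [(0, [251.0, 206.0]), (0.1, [248.0, 175.0]), (0.15, [247.0, 159.0]), (0.2, [245.0, 141.0]), (0.25, [244.0, 123.0]), (0.3, [242.0, 103.0])]
  lateral 0.05 [(0.15, [253.0, 171.0]), (0.2, [251.0, 153.0]), (0.25, [250.0, 134.0])]
  lateral 0.0 [(0.15, [247.0, 159.0]), (0.2, [245.0, 141.0]), (0.25, [244.0, 123.0])]
  lateral -0.05 [(0.15, [241.0, 148.0]), (0.2, [240.0, 130.0]), (0.25, [238.0, 112.0])]
  lateral -0.1 [(0.15, [236.0, 137.0]), (0.2, [235.0, 120.0]), (0.25, [233.0, 102.0])]
  lateral -0.15 [(0.15, [231.0, 127.0]), (0.2, [230.0, 110.0]), (0.25, [228.0, 93.0])]
r4 [(0, [288.0, 201.0]), (0.1, [288.0, 171.0]), (0.15, [288.0, 154.0]), (0.2, [288.0, 137.0]), (0.25, [287.0, 119.0]), (0.3, [287.0, 99.0])]
  lateral 0.05 [(0.15, [295.0, 166.0]), (0.2, [295.0, 148.0]), (0.25, [295.0, 130.0])]
  lateral 0.0 [(0.15, [288.0, 154.0]), (0.2, [288.0, 137.0]), (0.25, [287.0, 119.0])]
  lateral -0.05 [(0.15, [281.0, 143.0]), (0.2, [280.0, 126.0]), (0.25, [280.0, 108.0])]
  lateral -0.1 [(0.15, [274.0, 133.0]), (0.2, [274.0, 116.0]), (0.25, [273.0, 99.0])]
  lateral -0.15 [(0.15, [268.0, 124
[... 976 characters left out ...]
, (np.float64(0.23), [69, 61, 50]), (np.float64(0.245), [78, 72, 58]), (np.float64(0.26), [75, 70, 56]), (np.float64(0.275), [102, 96, 79]), (np.float64(0.29), [107, 102, 83])]
l1 [(np.float64(0.08), [15, 16, 15]), (np.float64(0.095), [16, 16, 15]), (np.float64(0.11), [17, 16, 16]), (np.float64(0.125), [14, 14, 13]), (np.float64(0.14), [75, 82, 88]), (np.float64(0.155), [36, 33, 26]), (np.float64(0.17), [51, 48, 39]), (np.float64(0.185), [51, 49, 38]), (np.float64(0.2), [39, 37, 29]), (np.float64(0.215), [50, 47, 37]), (np.float64(0.23), [65, 61, 48]), (np.float64(0.245), [86, 81, 65]), (np.float64(0.26), [101, 96, 76]), (np.float64(0.275), [108, 102, 82]), (np.float64(0.29), [100, 95, 76])]
```

The wrist body sits centred on the tool axis, about ±55 mm and from 0.15 m above the TCP. That clears the spare and the purple bottle, so I'll descend and approach.

Call:
arm_command --increments '[{"offset": [0, 0, 0.06], "roll": 0, "gripper": 1}, {"offset": [0, 0, 0.06], "roll": 0, "gripper": 1}, {"offset": [0, 0, 0.05], "roll": 0, "gripper": 1}, {"offset": [0, 0, 0.01], "roll": 0, "gripper": 1}]'

```text
t: 11.75
tool_pos: [0.6854, 0.3159, 0.0038]
ee_rot: [[-0.12, 0.993, -0.004], [0.993, 0.12, -0.001], [-0.001, -0.004, -1.0]]
wrist_force: [0.1, -0.2, -0.7]
gripper_width: 1.001
grasp_force: 0.0
```

Call:
arm_command --increments '[{"offset": [-0.04, -0.006, 0], "roll": 0, "gripper": 1}, {"offset": [-0.04, -0.006, 0], "roll": 0, "gripper": 1}, {"offset": [-0.005, -0.001, 0], "roll": 0, "gripper": 1}, {"offset": [-0.004, -0.001, 0], "roll": 0, "gripper": 1}]'

```text
t: 12.25
tool_pos: [0.686, 0.2274, 0.0095]
ee_rot: [[-0.119, 0.993, 0.007], [0.993, 0.119, 0.003], [0.002, 0.007, -1.0]]
wrist_force: [3.2, 8.2, 3.3]
gripper_width: 1.004
grasp_force: 3.8
```

```bash
python3 s.py
```

```text
t 12.25 tray [0.0798 0.1943] z 0.0095 F [3.23 8.17 3.34] g 1.0037955752862828 j [0.16 0.66 1.45 0.   1.02 0.04]
tool y in tray 0.9891 0.1473 tool x -0.1473 0.9891
```

Call:
arm_command --increments '[{"offset": [-0.001, 0, -0.005], "roll": 0, "gripper": 1}, {"offset": [-0.002, -0.0003, -0.006], "roll": 0, "gripper": 1}, {"offset": [-0.002, -0.0003, -0.006], "roll": 0, "gripper": 1}, {"offset": [-0.003, -0.0005, -0.006], "roll": 0, "gripper": 1}]'

```text
t: 12.75
tool_pos: [0.6828, 0.2182, 0.0289]
ee_rot: [[-0.12, 0.993, -0.0], [0.993, 0.12, -0.0], [-0.0, -0.0, -1.0]]
wrist_force: [-0.5, 1.0, 0.2]
gripper_width: 1.004
grasp_force: 0.3
```

```bash
python3 s.py; python3 w.py | grep L
```

```text
t 12.75 tray [0.0769 0.185 ] z 0.0289 F [-0.49  1.03  0.24] g 1.0038538890160456 j [ 0.15  0.63  1.46 -0.    1.05  0.03]
tool y in tray 0.9889 0.1489 tool x -0.1489 0.9889
L top -0.02 (0.62, 0.64, 2)
L top 0 (0.62, 0.64, 2)
L top 0.02 (0.6, 0.64, 3)
L side -0.02 None
L side 0 None
L side 0.02 (1.52, 1.52, 1)
```

Call:
arm_command --increments '[{"offset": [-0.004, -0.0006, -0.005], "roll": 0, "gripper": 1}, {"offset": [-0.005, -0.0007, -0.005], "roll": 0, "gripper": 1}, {"offset": [-0.006, -0.0009, -0.005], "roll": 0, "gripper": 1}, {"offset": [-0.006, -0.0009, -0.004], "roll": 0, "gripper": 1}]'

```text
t: 13.35
tool_pos: [0.6824, 0.1963, 0.048]
ee_rot: [[-0.12, 0.993, -0.0], [0.993, 0.12, -0.0], [-0.0, -0.0, -1.0]]
wrist_force: [-0.1, 0.7, 0.1]
gripper_width: 0.998
grasp_force: 0.4
```

Call:
arm_command --increments '[{"offset": [-0.008, -0.0012, -0.004], "roll": 0, "gripper": 1}, {"offset": [-0.008, -0.0012, -0.003], "roll": 0, "gripper": 1}, {"offset": [-0.008, -0.0012, -0.002], "roll": 0, "gripper": 1}]'

```text
t: 13.72
tool_pos: [0.6818, 0.1719, 0.0568]
ee_rot: [[-0.12, 0.993, 0.0], [0.993, 0.12, -0.0], [-0.0, 0.0, -1.0]]
wrist_force: [0.4, 0.6, 0.5]
gripper_width: 1.004
grasp_force: 0.3
```

```bash
python3 s.py; python3 w.py | grep L
```

```text
t 13.725 tray [0.0772 0.1387] z 0.0568 F [0.42 0.57 0.49] g 1.0038508524085934 j [ 0.09  0.56  1.5  -0.    1.08 -0.03]
tool y in tray 0.989 0.1483 tool x -0.1483 0.989
L top -0.02 (1.34, 1.34, 1)
L top 0 (1.34, 1.34, 1)
L top 0.02 (1.36, 1.36, 1)
L side -0.02 (1.16, 1.16, 1)
L side 0 (1.12, 1.12, 1)
L side 0.02 None
```

Nearly there. About 15 mm remains, so I'll close it in small steps.

Call:
arm_command --increments '[{"offset": [-0.006, -0.0009, 0], "roll": 0, "gripper": 1}, {"offset": [-0.004, -0.0006, 0], "roll": 0, "gripper": 1}, {"offset": [-0.003, -0.0004, 0], "roll": 0, "gripper": 1}, {"offset": [-0.002, -0.0003, 0], "roll": 0, "gripper": 1}]'

```text
t: 14.32
tool_pos: [0.6813, 0.1598, 0.0566]
ee_rot: [[-0.118, 0.993, 0.001], [0.993, 0.118, 0.005], [0.005, 0.001, -1.0]]
wrist_force: [-0.1, 11.5, -0.5]
gripper_width: 0.998
grasp_force: 6.1
```

Call:
arm_command --increments '[{"offset": [-0.0015, -0.0003, 0], "roll": 0, "gripper": 1}, {"offset": [0, 0, 0], "roll": 0, "gripper": 1}]'

```text
t: 14.58
tool_pos: [0.6813, 0.1597, 0.0567]
ee_rot: [[-0.118, 0.993, 0.001], [0.993, 0.118, 0.007], [0.007, 0.002, -1.0]]
wrist_force: [1.8, 12.4, -1.6]
gripper_width: 0.996
grasp_force: 6.6
```

```bash
python3 s.py; python3 w.py | grep L
```

```text
t 14.575 tray [0.0771 0.1265] z 0.0567 F [ 1.82 12.35 -1.64] g 0.9961091010842891 j [ 0.07  0.55  1.51  0.01  1.08 -0.06]
tool y in tray 0.9892 0.1466 tool x -0.1466 0.9892
L top -0.02 (1.5, 1.5, 1)
L top 0 (1.52, 1.52, 1)
L top 0.02 None
L side -0.02 (1.16, 1.16, 1)
L side 0 (1.12, 1.12, 1)
L side 0.02 None
```

Call:
arm_command --increments '[{"offset": [0.03, 0, 0], "roll": 0, "gripper": 1}, {"offset": [0.04, 0, -0.04], "roll": 0, "gripper": 1}, {"offset": [0, 0, -0.06], "roll": 0, "gripper": 1}, {"offset": [0, 0, -0.06], "roll": 0, "gripper": 1}, {"offset": [0, 0, -0.06], "roll": 0, "gripper": 1}]'

```text
t: 15.3
tool_pos: [0.6726, 0.2254, 0.2784]
ee_rot: [[-0.12, 0.993, -0.0], [0.993, 0.12, -0.0], [-0.0, -0.0, -1.0]]
wrist_force: [1.4, 0.1, -0.4]
gripper_width: 1.007
grasp_force: 0.0
```

Call:
arm_command --increments '[{"offset": [0, 0, -0.055], "roll": 0, "gripper": 1}, {"offset": [-0.042, -0.043, 0], "roll": 0, "gripper": 1}, {"offset": [-0.042, -0.043, 0], "roll": 0, "gripper": 1}, {"offset": [-0.042, -0.043, 0], "roll": 0, "gripper": 1}, {"offset": [-0.042, -0.043, 0], "roll": 0, "gripper": 1}]'

```text
t: 15.92
tool_pos: [0.5208, 0.0367, 0.3315]
ee_rot: [[-0.12, 0.993, 0.0], [0.993, 0.12, -0.001], [-0.001, 0.0, -1.0]]
wrist_force: [-0.1, -0.8, 0.8]
gripper_width: 1.003
grasp_force: 0.0
```

Call:
arm_command --increments '[{"offset": [-0.042, -0.043, 0], "roll": 0, "gripper": 1}, {"offset": [-0.042, -0.043, 0], "roll": 0, "gripper": 1}, {"offset": [-0.042, -0.043, 0], "roll": 0, "gripper": 1}, {"offset": [0, 0, 0], "roll": -0.159, "gripper": 1}, {"offset": [0, 0, 0], "roll": -0.159, "gripper": 1}]'

```text
t: 16.55
tool_pos: [0.4086, -0.1034, 0.3317]
ee_rot: [[-0.427, 0.904, 0.0], [0.904, 0.427, -0.001], [-0.001, 0.0, -1.0]]
wrist_force: [-1.1, 0.3, 0.1]
gripper_width: 1.002
grasp_force: 0.0
```

Call:
arm_command --increments '[{"offset": [0, 0, 0], "roll": -0.159, "gripper": 1}, {"offset": [0, 0, 0], "roll": -0.159, "gripper": 1}, {"offset": [0, 0, 0], "roll": -0.159, "gripper": 1}, {"offset": [0, 0, 0], "roll": -0.159, "gripper": 1}, {"offset": [0, 0, 0], "roll": -0.159, "gripper": 1}]'

```text
t: 17.18
tool_pos: [0.409, -0.1026, 0.3315]
ee_rot: [[-0.945, 0.326, -0.0], [0.326, 0.945, -0.0], [0.0, -0.0, -1.0]]
wrist_force: [0.2, -0.3, 0.1]
gripper_width: 1.001
grasp_force: 0.0
```

Call:
arm_command --increments '[{"offset": [0, 0, 0.05], "roll": -0.159, "gripper": 1}, {"offset": [0, 0, 0.05], "roll": 0, "gripper": 1}, {"offset": [0, 0, 0], "roll": 0, "gripper": 1}]'

```text
t: 17.55
tool_pos: [0.4068, -0.1012, 0.2279]
ee_rot: [[-0.984, 0.178, -0.008], [0.178, 0.984, 0.004], [0.008, 0.003, -1.0]]
wrist_force: [-0.1, 0.6, 0.8]
gripper_width: 1.002
grasp_force: 0.0
```

```bash
python3 s.py; python3 w.py
```

```text
t 17.55 tray [-0.1897 -0.1423] z 0.2279 F [-0.1   0.58  0.77] g 1.001627219179285 j [-0.52 -0.32  2.13 -0.    1.34 -1.91]
tool y in tray 0.1492 0.9888 tool x -0.9888 0.1492
R top -0.02 (1.48, 1.48, 1)
R top 0 (1.5, 1.5, 1)
R top 0.02 (1.5, 1.5, 1)
L top -0.02 (1.5, 1.5, 1)
L top 0 (1.5, 1.5, 1)
L top 0.02 (1.54, 1.54, 1)
F top -0.06 (0.78, 0.78, 1)
F top 0 (0.22, 0.26, 3)
F top 0.06 (0.22, 0.26, 3)
R side -0.02 None
R side 0 None
R side 0.02 (1.54, 1.54, 1)
L side -0.02 (1.16, 1.16, 1)
L side 0 None
L side 0.02 None
F side -0.06 (0.22, 1.24, 2)
F side 0 (0.22, 1.18, 3)
F side 0.06 (0.28, 1.2, 3)
```

Call:
arm_command --increments '[{"offset": [0, 0, 0.06], "roll": 0, "gripper": 1}, {"offset": [0, 0, 0.06], "roll": 0, "gripper": 1}, {"offset": [0, 0, 0.06], "roll": 0, "gripper": 1}, {"offset": [0, 0, 0.04], "roll": 0, "gripper": 1}, {"offset": [0, 0, 0.008], "roll": 0, "gripper": 1}]'

```text
t: 18.27
tool_pos: [0.4098, -0.1029, 0.0035]
ee_rot: [[-0.984, 0.178, -0.001], [0.178, 0.984, 0.0], [0.001, 0.0, -1.0]]
wrist_force: [0.8, -0.9, 0.5]
gripper_width: 1.002
grasp_force: 0.0
```

Call:
arm_command --increments '[{"offset": [-0.03, 0.0045, 0], "roll": 0, "gripper": 1}, {"offset": [-0.015, 0.002, 0], "roll": 0, "gripper": 1}, {"offset": [0, 0, 0], "roll": 0, "gripper": 1}]'

```text
t: 18.65
tool_pos: [0.4572, -0.1051, 0.0057]
ee_rot: [[-0.984, 0.177, 0.004], [0.177, 0.984, -0.002], [-0.004, -0.001, -1.0]]
wrist_force: [-0.1, -0.3, 0.7]
gripper_width: 1.001
grasp_force: 0.0
```

Call:
arm_command --increments '[{"offset": [-0.003, 0.0004, 0], "roll": 0, "gripper": 1}, {"offset": [-0.003, 0.0004, 0], "roll": 0, "gripper": 1}]'

```text
t: 18.9
tool_pos: [0.4603, -0.1043, 0.0037]
ee_rot: [[-0.984, 0.178, -0.0], [0.178, 0.984, 0.0], [0.0, 0.0, -1.0]]
wrist_force: [-1.9, -0.3, 1.6]
gripper_width: 1.001
grasp_force: 1.1
```

```bash
python3 s.py
```

```text
t 18.9 tray [-0.1362 -0.1438] z 0.0037 F [-1.87 -0.33  1.57] g 1.0011780939569297 j [-0.46  0.21  2.11 -0.    0.83 -1.86]
tool y in tray 0.1493 0.9888 tool x -0.9888 0.1493
```

Call:
arm_command --increments '[{"offset": [-0.003, 0.0004, -0.003], "roll": 0, "gripper": 1}, {"offset": [-0.002, 0.0003, -0.005], "roll": 0, "gripper": 1}, {"offset": [-0.002, 0.0003, -0.005], "roll": 0, "gripper": 1}]'

```text
t: 19.27
tool_pos: [0.4652, -0.1043, 0.0158]
ee_rot: [[-0.984, 0.176, -0.007], [0.176, 0.984, 0.001], [0.007, -0.0, -1.0]]
wrist_force: [-8.5, -2.7, 2.5]
gripper_width: 1.002
grasp_force: 4.1
```

```bash
python3 s.py; python3 w.py | grep F
```

```text
t 19.275 tray [-0.1313 -0.1437] z 0.0158 F [-8.54 -2.69  2.51] g 1.001819491236746 j [-0.46  0.19  2.1  -0.    0.86 -1.85]
tool y in tray 0.1474 0.9891 tool x -0.9891 0.1474
F top -0.06 None
F top 0 (0.38, 0.4, 2)
F top 0.06 (0.38, 0.4, 2)
F side -0.06 (0.36, 1.12, 3)
F side 0 (0.34, 1.08, 4)
F side 0.06 (0.42, 1.04, 6)
```

Call:
arm_command --increments '[{"offset": [-0.0005, 0, -0.006], "roll": 0, "gripper": 1}, {"offset": [-0.002, 0.0003, -0.005], "roll": 0, "gripper": 1}, {"offset": [-0.003, 0.0004, -0.005], "roll": 0, "gripper": 1}]'

```text
t: 19.75
tool_pos: [0.4737, -0.1049, 0.0331]
ee_rot: [[-0.984, 0.178, 0.001], [0.178, 0.984, -0.0], [-0.001, 0.0, -1.0]]
wrist_force: [-0.1, -0.2, -0.0]
gripper_width: 0.999
grasp_force: 0.3
```

```bash
python3 s.py; python3 w.py | grep F
```

```text
t 19.75 tray [-0.1228 -0.144 ] z 0.0331 F [-0.11 -0.17 -0.02] g 0.9994395463311292 j [-0.45  0.17  2.08  0.    0.89 -1.84]
tool y in tray 0.1494 0.9888 tool x -0.9888 0.1494
F top -0.06 (1.0, 1.0, 1)
F top 0 (0.64, 0.64, 1)
F top 0.06 (0.62, 0.64, 2)
F side -0.06 (0.44, 1.04, 4)
F side 0 (0.4, 1.04, 4)
F side 0.06 (0.54, 0.92, 9)
```

Call:
arm_command --increments '[{"offset": [-0.005, 0.0007, -0.005], "roll": 0, "gripper": 1}, {"offset": [-0.005, 0.0007, -0.005], "roll": 0, "gripper": 1}, {"offset": [-0.006, 0.0009, -0.004], "roll": 0, "gripper": 1}, {"offset": [-0.006, 0.0009, -0.004], "roll": 0, "gripper": 1}]'

```text
t: 20.35
tool_pos: [0.4962, -0.1057, 0.051]
ee_rot: [[-0.984, 0.178, 0.001], [0.178, 0.984, -0.0], [-0.001, 0.0, -1.0]]
wrist_force: [-0.3, -0.2, 0.6]
gripper_width: 0.999
grasp_force: 0.5
```

Call:
arm_command --increments '[{"offset": [-0.008, 0.0012, -0.003], "roll": 0, "gripper": 1}, {"offset": [-0.008, 0.0012, -0.002], "roll": 0, "gripper": 1}, {"offset": [-0.007, 0.001, 0], "roll": 0, "gripper": 1}]'

```text
t: 20.72
tool_pos: [0.5196, -0.1065, 0.0558]
ee_rot: [[-0.984, 0.178, 0.001], [0.178, 0.984, -0.0], [-0.001, -0.0, -1.0]]
wrist_force: [-0.2, 0.3, 0.4]
gripper_width: 1.0
grasp_force: 0.3
```

```bash
python3 s.py; python3 w.py
```

```text
t 20.725 tray [-0.0768 -0.1443] z 0.0558 F [-0.25  0.3   0.42] g 1.0002310657589824 j [-0.42  0.22  1.97  0.    0.96 -1.81]
tool y in tray 0.1492 0.9888 tool x -0.9888 0.1492
R top -0.02 None
R top 0 None
R top 0.02 None
L top -0.02 (1.5, 1.5, 1)
L top 0 (1.5, 1.5, 1)
L top 0.02 (1.54, 1.54, 1)
F top -0.06 None
F top 0 None
F top 0.06 (1.34, 1.34, 1)
R side -0.02 None
R side 0 None
R side 0.02 (1.54, 1.54, 1)
L side -0.02 (1.28, 1.28, 1)
L side 0 (1.18, 1.18, 1)
L side 0.02 None
F side -0.06 (1.42, 1.42, 1)
F side 0 (1.36, 1.38, 2)
F side 0.06 None
```

Call:
arm_command --increments '[{"offset": [-0.006, 0.0009, 0], "roll": 0, "gripper": 1}, {"offset": [-0.004, 0.0006, 0], "roll": 0, "gripper": 1}, {"offset": [-0.002, 0.0003, 0], "roll": 0, "gripper": 1}, {"offset": [-0.002, 0.0003, 0], "roll": 0, "gripper": 1}]'

```text
t: 21.32
tool_pos: [0.5327, -0.1068, 0.0555]
ee_rot: [[-0.984, 0.178, -0.001], [0.178, 0.984, 0.0], [0.001, -0.0, -1.0]]
wrist_force: [-3.7, -0.9, 1.9]
gripper_width: 1.001
grasp_force: 2.2
```

Call:
arm_command --increments '[{"offset": [-0.0015, 0.0002, 0], "roll": 0, "gripper": 1}, {"offset": [0, 0, 0], "roll": 0, "gripper": 1}]'

```text
t: 21.58
tool_pos: [0.533, -0.1069, 0.0554]
ee_rot: [[-0.984, 0.177, -0.004], [0.177, 0.984, 0.0], [0.004, -0.001, -1.0]]
wrist_force: [-7.2, -0.9, 4.3]
gripper_width: 0.999
grasp_force: 3.8
```

```bash
python3 s.py; python3 w.py | grep F
```

```text
t 21.575 tray [-0.0635 -0.1443] z 0.0554 F [-7.18 -0.85  4.26] g 0.998801835345374 j [-0.41  0.25  1.93 -0.    0.97 -1.8 ]
tool y in tray 0.1479 0.989 tool x -0.989 0.1479
F top -0.06 None
F top 0 (1.42, 1.42, 1)
F top 0.06 (1.4, 1.4, 1)
F side -0.06 None
F side 0 None
F side 0.06 None
```

Call:
arm_command --increments '[{"offset": [-0.0015, 0.0002, 0], "roll": 0, "gripper": 1}, {"offset": [0, 0, 0], "roll": 0, "gripper": 1}, {"offset": [0, 0, 0], "roll": 0, "gripper": 1}]'

```text
t: 22.05
tool_pos: [0.5334, -0.107, 0.0553]
ee_rot: [[-0.984, 0.176, -0.007], [0.176, 0.984, 0.0], [0.007, -0.001, -1.0]]
wrist_force: [-11.9, -2.2, 8.0]
gripper_width: 1.0
grasp_force: 6.2
```

Call:
arm_command --increments '[{"offset": [0.02, 0, 0], "roll": 0, "gripper": 1}, {"offset": [0.04, -0.02, 0], "roll": 0, "gripper": 1}, {"offset": [0.05, -0.02, -0.03], "roll": 0, "gripper": 1}, {"offset": [0, 0, -0.06], "roll": 0, "gripper": 1}, {"offset": [0, 0, -0.06], "roll": 0, "gripper": 1}]'

```text
t: 22.68
tool_pos: [0.4196, -0.1266, 0.2067]
ee_rot: [[-0.984, 0.179, -0.0], [0.179, 0.984, 0.0], [0.0, 0.0, -1.0]]
wrist_force: [0.9, -1.4, 0.1]
gripper_width: 1.003
grasp_force: 0.0
```

Call:
arm_command --increments '[{"offset": [0, -0.05, -0.03], "roll": 0, "gripper": 1}, {"offset": [0, -0.06, 0], "roll": 0, "gripper": 1}, {"offset": [0, -0.06, 0], "roll": 0, "gripper": 1}, {"offset": [0, 0, 0], "roll": 0, "gripper": 1}]'

```text
t: 23.18
tool_pos: [0.3896, -0.2974, 0.2359]
ee_rot: [[-0.983, 0.183, 0.001], [0.183, 0.983, -0.001], [-0.001, -0.001, -1.0]]
wrist_force: [-0.1, 0.6, 0.0]
gripper_width: 0.998
grasp_force: 0.0
```

```bash
python3 s.py; python3 - <<'E'
from h import *
a=imaging.camera("top")[:,:,::-1]; b=imaging.camera("side")[:,:,::-1]
A=cv2.resize(np.ascontiguousarray(a[150:270,130:310]),None,fx=4.4,fy=4.4,interpolation=cv2.INTER_CUBIC)[:300]
A=cv2.resize(np.ascontiguousarray(a[165:235,150:290]),(600,300),interpolation=cv2.INTER_CUBIC)
B=cv2.resize(np.ascontiguousarray(b[170:300,250:410]),(369,300),interpolation=cv2.INTER_CUBIC)
B=cv2.resize(B,(600,300)) if 0 else cv2.copyMakeBorder(B,0,0,0,231,cv2.BORDER_CONSTANT)
cv2.imwrite("pics/fin.png",np.vstack([A,B]))
# expected tops (outer face, z .085) of the upright walls, in top pixels and in the crop
for n,p in dict(F=(-.047,0),L=(0,.108),R=(0,-.108)).items():
    for z in(.085,.005): print(n,z,proj("top",[[*world(*p),z]])[0].round(1))
E
python3 w.py | grep top
```

```text
t 23.175 tray [-0.2013 -0.3389] z 0.2359 F [-0.07  0.57  0.05] g 0.9984684213572391 j [-0.88 -0.14  1.96 -0.    1.32 -2.27]
tool y in tray 0.1546 0.988 tool x -0.988 0.1546
F 0.085 [217.6 215.8]
F 0.005 [221.6 220.4]
L 0.085 [175.4 195.8]
L 0.005 [182.2 201.6]
R 0.085 [261.9 198.7]
R 0.005 [263.  204.3]
R top -0.02 (1.48, 1.48, 1)
R top 0 (1.5, 1.5, 1)
R top 0.02 (1.48, 1.48, 1)
L top -0.02 (1.5, 1.5, 1)
L top 0 (1.5, 1.5, 1)
L top 0.02 (1.54, 1.54, 1)
F top -0.06 (1.4, 1.4, 1)
F top 0 (1.42, 1.42, 1)
F top 0.06 (1.4, 1.4, 1)
```

View pics/fin.png

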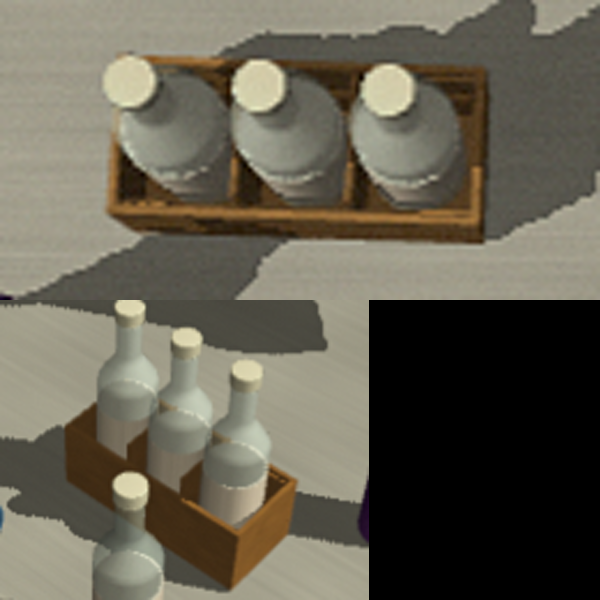

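The picture shows a closed box. The front wall's top edge is at about row 215 (215.8 expected), the left wall's at about column 175 and the right wall's at about 263. All three walls are upright and the bottles are standing.

```bash
python3 -c "
from cell import job
print(job.hand_in())"
```

```text
the job is handed in; nothing more can be done
None
```

I folded up both end walls and then the front wall, each pressed to its stop with about 12–14 N at the end, and handed the job in at about 23 s. The last camera check showed all three walls upright and the bottles standing, but the hand-in returned no verdict.

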